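Fit the blade holder in the cutting plotter and shut its hood on the folding stay

TASK

Fit the blade holder to the cutting plotter: raise the hood by its pull bar until its folding stay comes straight, snaps over and locks, and let the hood stand on it; then seat the blade holder (the short one with the plain straight barrel) fully down in the round socket of the tool carriage. To shut up again, draw the stay's knob forward past straight, which lifts the hood a little, fold the stay and bring the hood fully shut. Work gently: do not drag the stay's clamp out of its setting, let the hood drop or disturb the other things.

Things in the scene. Friction and masses are not known exactly. Their poses are not given: they have to be found in the camera images.
- plotter: White desktop cutting plotter, fixed, 270 deep (x) x 400 wide (y), open front bay with rim at 100 mm, rear housing 117 high. Origin: centre of underside; x points to its rear, its front (-x) faces the robot. Front wall at x = -135, hood hinge at x = +65, z = 100. Its hood is a hollow white shell 200 x 400 x 36 mm, 0.48 to 0.72 kg, over the bay; a folding stay is on the right end (-y), outside.
- hood (a joint): Hood angle, rad: 0 shut, grows as it opens. The stay stops it dead somewhere between 1.04 and 1.22, as its clamp is set, and snaps over only right at that stop, which is found by feel. Let back from there the hood rests locked about 0.033 lower. Unlocked, it falls shut of itself. Pulling at the stop with over about 18 N at the pull bar drags the clamp along its slot.
- hood_pull (a point): Middle of the pull bar: round aluminium bar 10 mm thick, 130 long along the plotter's y, on two posts at its ends, 48 mm in front of the hood's front face. With the hood shut it is 248 mm ahead of (-x) and 15 mm above the hinge axis; it turns with the hood. A few newtons lift it.
- hood_hinge (a point): Point on the hood's hinge axis (along the plotter's y) at mid width, 100 mm above the desk; fixed to the plotter.
- stay_knob (a point): Middle of the black knob on the stay's knee: a round peg 16 mm thick, 40 long along the plotter's y, this point 34 mm outside the right end wall (the stay's links keep within 12). It moves on an arc of radius 81.5 mm about stay_pivot; angle from straight ahead (-x) over the top: 0.25 rad shut, 2.0 straight, 2.18 locked, each +-0.06. 2 to 12 N move it; past straight the hood's weight drives it on.
- stay_pivot (a point): Point on the axis (along the plotter's y) of the stay's lower pivot, 34 mm outside the right end wall like stay_knob. It sits on a clamp, tightened somewhere in an upright slot 110 mm ahead of the hinge, 43 to 57 mm below it. The clamp is to stay where it is set: a steady up or down load of over 55 N, as from a stay pulled hard or a knob led off its arc, drags it.
- socket (a point): Mouth centre, on the top face, of the round socket in the grey tool carriage, 170 mm ahead of the hinge, 80 mm above the desk, 20 mm below the rim; hole 19 mm wide, 26 deep, upright. The carriage (40 x 56 mm) stands anywhere along its rails in the bay, up to 80 mm either side of the middle, and slides along the plotter's y only if pushed with over 6 N.
- blade_tool: Blade holder, 45 g, upright, 62 mm long. Origin: centre of its lower end, z up its axis. Lower barrel 16 mm thick and 22 long, collar 26 mm wide and 4 thick at 22 to 26, then a straight black grip barrel 20 mm thick from 26 to 62. Starts in one of the stand's holes, collar on the stand's top; seated in the socket the collar lies on the carriage's top, the origin 22 mm below the mouth.
- stand: Grey tool stand on the desk, fixed, 190 (its x) x 50 x 30 mm high, three holes 19 mm wide at x = -60, 0, +60. Origin: centre of underside. The three tools stand in its holes in any order.
- pen_tool: Pen holder in the stand: same lower end and collar, then a thin 11 mm barrel, 96 mm long in all. Leave alone.
- score_tool: Scoring tool in the stand: same lower end and collar, with a 28 mm ball on top, 64 mm long in all. Leave alone.
- tape_roll: Roll of paper tape lying on the desk, 80 mm wide, 30 high. Leave alone.
- squeegee: Flat grey squeegee card on the desk, 70 x 100 x 10 mm. Leave alone.
- blade_jar: Small clear jar with a white lid, 44 mm wide, 50 high. Leave alone.
- mug: White mug, 80 mm wide, 88 high. Leave alone.
- trim_brush: Brush lying on the desk right of the tape, 180 mm long. Leave alone.

How it is judged:
By the outcome, as a careful person would: the job done as asked, in the order asked, and still so for the second after the job is handed in, with the robot touching nothing.
It also fails if it takes over 72 s, if anything falls off the work surface, if the arm or the gripper's body presses on something with over 40 N, if the wrist force passes 120 N, or if a joint passes its speed limit or range.

ROBOT

A 6-joint arm with a two-finger parallel gripper is mounted at the origin on the work surface. World frame = base frame: x ahead of the robot, y to its left, z up, the work surface at z = 0. Lengths are in m, angles in rad, forces in N, time in s.
With the tool pointing down it reaches from about 0.25 to 0.775 m from the base axis. Payload 4 kg.
Tool frame: the origin (TCP) lies midway between the tips of the shut fingers; the grasp point (between the pads) lies 19 mm behind it; z points along the fingers, y is the direction in which the jaws open and shut (so a half turn about z gives the same grasp; the last joint's range is limited). The gripper opens to 94 mm and grips with 3 to 60 N. Pads are 16 mm wide; open, the fingers measure 119 mm over their backs; the gripper's body (75 mm by 177 mm) begins 78 mm behind the grasp point.
Start: joints at [1.227, 0.087, 1.371, -0, 1.684, -0.103], TCP at [0.131, 0.534, 0.206] pointing down, gripper open.
Joint ranges: [-3.1, 3.1], [-0.76, 2.03], [0.27, 2.55], [-1.08, 4.22], [0.17, 2.65], [-2.57, 2.57]. Speed limits (rad/s): [2.79, 2.79, 3.14, 3.14, 3.14, 3.14].

INTERFACE

Orientations are given as [roll, pitch, yaw] about the fixed x, y, z axes, in that order (R = Rz(yaw) Ry(pitch) Rx(roll)).
In Python, from bench import get_obs, snapshot, ticket gives the robot as it stands.
- The arm moves only by the shell command python3 -m creep 'ROWS' [OPENING]. ROWS is JSON, a list that holds one entry, the list of rows, each a list of 4 numbers: the shift along the tool's x, y, z in mm, then the turn about the tool's z in degrees. A call has 1 to 8 rows; each row shifts and turns the commanded pose from where the row before left it, along the tool's axes as they then stand; what a row does not reach is not made up. A row lasts 1/8 s, in which the tool goes at most 62.5 mm and 10.7 degrees, less where a joint would pass 70% of its speed; a pose out of reach is approached as far as the arm can. A call with a gripper value outside its range is refused whole. OPENING is the opening, from 0 (shut) to 1 (fully open), set as the call begins (- or left out, the last holds). The fingers move at their own pace and stop on an object; the grip force is fixed at half the most. Time passes only in rows, so rows that do not move let the fingers close. It gives the time, the measured TCP pose, the force and the opening at its end, in the units of the state.
- get_obs(): the state, without advancing time (a new reading comes with each control period).
- snapshot(name): name is "side" or "top" or "wrist"; returns a dict with "color" (480x640x3 uint8, red, green, blue), "depth" (480x640 float32, m along the optical axis (not along the pixel's ray), 0 where there is no reading), "fx", "fy", "cx", "cy" (pixels), "distortion" ([k1, k2, p1, p2, k3] as OpenCV has them; the pictures are not rectified), "extrinsics" (4x4, takes a point from world to camera coordinates). Camera axes: x right, y down, z forward; pixel columns grow to the right and rows downward; lengths in m; the calibration is good to about 2 mm. A picture is of the moment at which its call begins.
- ticket.close_job(): hands the job in, once; it reports no verdict.
The state is a dict: "time": time; "joint_positions": joint angles; "qvel": joint speeds; "joint_torque": joint torques, N m; "tool_pos": TCP position; "ee_rot": TCP orientation; "wrist_force": force on the tool from outside, world axes, zero at the start; "wrist_torque": the same for the moment, N m; "width": finger opening in m.
Only numpy, scipy, OpenCV 4.12 (cv2) and the standard library are available. Lean on these libraries where they do the work, as an engineer would, in place of code of your own. Each camera call takes 0.05 s, during which the arm holds its last target. There are 200 camera calls.

## Working session

There is one attempt and no reset: what is moved stays moved. The work goes in short steps, Python scripts to look and compute and a shell command to move; the robot and the scene stay as the last step left them, time stands still between calls to the robot, and variables do not carry over. Pictures are saved under pics/ and viewed, on a budget of 10 in all, crops included, one or two more only if the job needs it, and the job is handed in when it is done.

```bash
ls; mkdir -p pics; python3 - <<'E'
from bench import get_obs,snapshot
import cv2,numpy as np
print(get_obs())
for n in("side","top"):
    s=snapshot(n); cv2.imwrite(f"pics/{n}0.png",s["color"][:,:,::-1]); np.savez(f"{n}0.npz",**s)
    print(n,s["fx"],s["fy"],s["cx"],s["cy"],s["distortion"],s["extrinsics"])
E
```

```text
pics
{'time': 0.0, 'joint_positions': array([ 1.22690451e+00,  8.79646601e-02,  1.37224477e+00, -1.15393631e-05,
        1.68360671e+00, -1.03106739e-01]), 'qvel': array([ 0.00069993, -0.00193222,  0.00257221, -0.00102029,  0.00305316,
        0.00092858]), 'joint_torque': array([-1.41600205e-03, -3.40160751e+01, -3.02438807e+01,  7.17110164e-02,
        3.25503107e-02, -1.56705560e-04]), 'tool_pos': array([0.13098093, 0.53360823, 0.20430373]), 'ee_rot': array([-3.13937979e+00, -2.17442487e-04,  2.90080605e+00]), 'wrist_force': array([ 0.25911252,  0.10338222, -0.26114532]), 'wrist_torque': array([-0.05225574, -0.02079916, -0.05406944]), 'width': 0.09406620194715717}
side 440.77145962177167 440.77145962177167 324.77070372819463 243.8455891742338 [-0.0754799  0.         0.         0.         0.       ] [[-9.99801592e-01 -1.36641325e-02 -1.44937145e-02  5.18829446e-01]
 [-8.96671684e-04  7.57759474e-01 -6.52533352e-01  1.09590619e-01]
 [ 1.98990516e-02 -6.52390888e-01 -7.57621381e-01  1.12807982e+00]
 [ 0.00000000e+00  0.00000000e+00  0.00000000e+00  1.00000000e+00]]
top 474.94939454892824 474.94939454892824 310.9332723208647 240.87197054192472 [0.034708 0.       0.       0.       0.      ] [[ 1.87401114e-05 -9.99997254e-01  2.34330724e-03 -8.12281251e-02]
 [-9.87881258e-01 -3.82221261e-04 -1.55211063e-01  5.34408076e-01]
 [ 1.55211532e-01 -2.31200063e-03 -9.87878553e-01  1.09587447e+00]
 [ 0.00000000e+00  0.00000000e+00  0.00000000e+00  1.00000000e+00]]
```

View pics/side0.png

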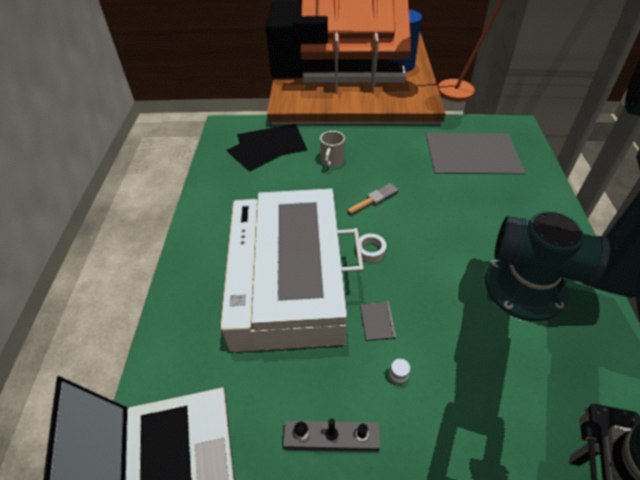

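View pics/top0.png

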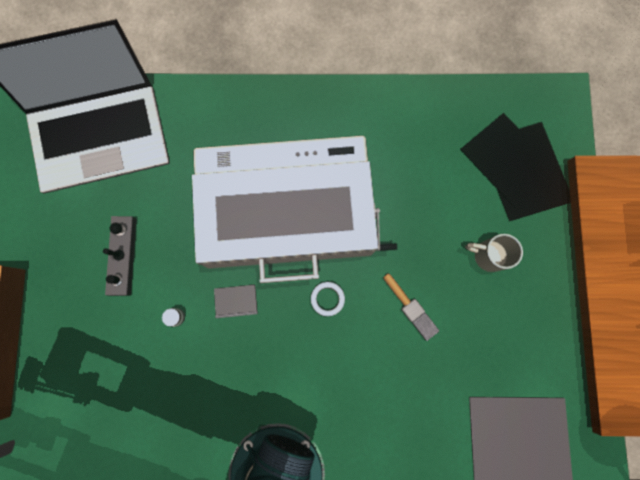

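```bash
cat > h.py <<'E'
import numpy as np,cv2
from bench import get_obs,snapshot
def cloud(s):
    K=np.array([[s["fx"],0,s["cx"]],[0,s["fy"],s["cy"]],[0,0,1]])
    v,u=np.mgrid[0:480,0:640]; p=np.stack([u,v],-1).reshape(-1,1,2).astype(float)
    n=cv2.undistortPoints(p,K,np.array(s["distortion"],float)).reshape(480,640,2)
    d=np.asarray(s["depth"]); P=np.dstack([n*d[...,None],d])
    E=np.asarray(s["extrinsics"]); W=(P-E[:3,3])@E[:3,:3]; W[d==0]=np.nan
    return W
E
python3 - <<'E'
from h import *
s=dict(np.load("top0.npz")); W=cloud(s)
np.set_printoptions(precision=4,suppress=True)
x,y,z=W[...,0],W[...,1],W[...,2]
def box(m,lab):
    n,l,st,c=cv2.connectedComponentsWithStats(m.astype(np.uint8)); 
    for i in range(1,n):
        if st[i,4]>15:
            q=W[l==i]; r=cv2.minAreaRect((q[:,:2]*1000).astype(np.float32)); print(lab,st[i],c[i],q.mean(0),np.median(q[:,2]),r)
b=np.zeros((480,640),bool); b[120:275,185:380]=1
box(b&(z>.128)&(z<.145),"hood")
b[:]=0;b[255:290,250:330]=1
box(b&(z>.08),"bar")
b[:]=0;b[205:300,95:140]=1
box(b&(z>.02)&(z<.04),"stand"); box(b&(z>.045),"tools")
b[:]=0;b[200:260,374:405]=1
box(b&(z>.03),"knob")
print(np.round(z[205:300:4,104:134:3]*1000))
b[:]=0;b[275:330,150:345]=1
box(b&(z>.006),"desk")
E
python3 - <<'E'
import cv2
a=cv2.imread('pics/top0.png')[205:305,60:180]; b=cv2.imread('pics/side0.png')[405:465,270:390]
c=cv2.imread('pics/top0.png')[180:280,340:420]
f=lambda i:cv2.resize(i,(400,int(400*i.shape[0]/i.shape[1])),interpolation=2)
import numpy as np
l=np.vstack([f(a),f(b)]);r=cv2.resize(c,(400,500));r=np.vstack([r,np.zeros((max(0,l.shape[0]-500),400,3),np.uint8)])
cv2.imwrite('pics/z0.png',np.hstack([l,r[:l.shape[0]]]))
E
```

```text
hood [  192   161   186   102 15875] [283.1997 211.5248] [ 0.5859 -0.0197  0.136 ] 0.13603753251897138 ((588.1422729492188, -20.595123291015625), (200.97474670410156, 401.8437194824219), 4.502951145172119)
bar [250 255  75  28 683] [283.7057 266.9751] [ 0.4641 -0.0208  0.1171] 0.11871736227898798 ((462.44976806640625, -27.223243713378906), (58.561946868896484, 170.12538146972656), 2.3037943840026855)
stand [ 105  216   29   80 1562] [120.0128 255.9072] [0.5002 0.3759 0.0295] 0.02951218972479222 ((502.24725341796875, 379.2142639160156), (54.661468505859375, 191.0819091796875), 89.3447494506836)
tools [109 222  13  12 115] [115.2174 227.8   ] [0.5614 0.3766 0.0659] 0.06671499229020572 ((562.1163330078125, 378.68609619140625), (23.26383399963379, 26.194425582885742), 60.30232238769531)
tools [103 248  16   8  78] [109.7436 251.6538] [0.5025 0.3772 0.0852] 0.09079090219159594 ((503.1934814453125, 379.0021057128906), (12.522809982299805, 12.414582252502441), 52.93871307373047)
tools [106 275  13   9  90] [111.4111 279.2778] [0.4412 0.3779 0.0648] 0.06797857185346931 ((441.2458801269531, 3
[... 1623 characters left out ...]
11885978837842803 ((438.7039489746094, -30.384113311767578), (15.197519302368164, 127.90232849121094), 0.21840587258338928)
desk [311 282  33  34 475] [327.1095 298.0863] [ 0.3989 -0.1196  0.0289] 0.02947117277551588 ((398.1708679199219, -119.36767578125), (76.12592315673828, 78.03910827636719), 89.985595703125)
desk [214 284  43  35 981] [234.6595 300.7482] [0.3933 0.1029 0.0087] 0.008519956196104468 ((393.1446838378906, 102.47195434570312), (72.73290252685547, 99.90038299560547), 5.7091803550720215)
desk [162 308  23  19 332] [173.2861 317.259 ] [0.3544 0.2391 0.0414] 0.048012432091512965 ((354.0157165527344, 241.75473022460938), (40.92738342285156, 39.090362548828125), 26.230270385742188)
```

View pics/z0.png

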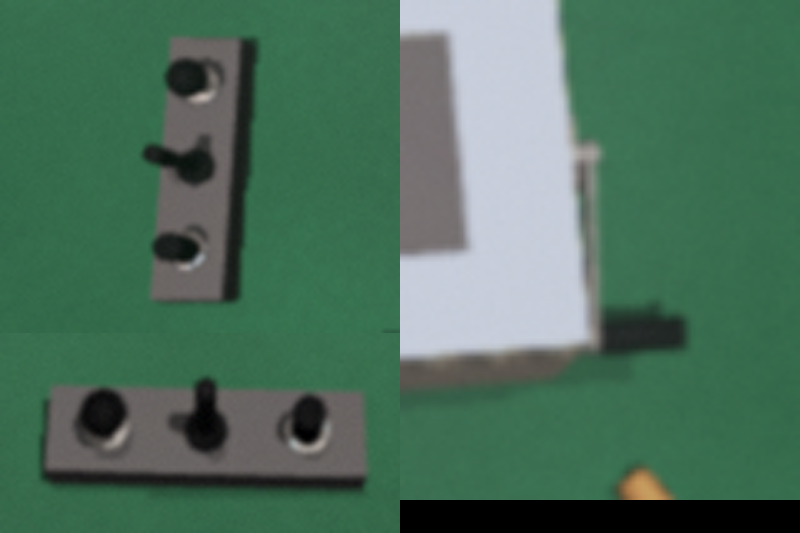

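```bash
cat >> h.py <<'E'
from scipy.spatial.transform import Rotation as Ro
YAW=0.0786; ex=np.array([np.cos(YAW),np.sin(YAW),0]); ey=np.array([-np.sin(YAW),np.cos(YAW),0]); ez=np.array([0,0,1.])
HINGE=np.array([.588,-.0206,.1])+.1*ex
def pl(x,y,z): return HINGE+x*ex+y*ey+z*ez      # offsets from hinge in plotter axes
def plan(target,psi,n,start=None):
    o=get_obs(); p=np.array(o["tool_pos"]); y0=o["ee_rot"][2]
    if start is not None: p,y0=start
    d=(psi-y0+np.pi)%(2*np.pi)-np.pi; rows=[]
    for i in range(n):
        yi=y0+d*i/n; R=Ro.from_euler("xyz",[np.pi,0,yi]).as_matrix()
        s=R.T@((np.array(target)-p)/n)*1000
        rows.append([*[round(float(v),1) for v in s],round(float(-np.degrees(d)/n),2)])
    print(rows)
A=np.pi/2+YAW; B=np.pi+YAW
E
python3 - <<'E'
from h import *
b=pl(-.248,0,.015); print(HINGE,b)
plan(b+[0,0,.10-.019],A,12)
E
```

```text
[ 0.68769126 -0.01274809  0.1       ] [ 0.44045693 -0.03222083  0.115     ]
[[-36.3, -39.6, 0.7, 5.97], [-40.2, -35.7, 0.7, 5.97], [-43.7, -31.3, 0.7, 5.97], [-46.7, -26.6, 0.7, 5.97], [-49.2, -21.5, 0.7, 5.97], [-51.2, -16.3, 0.7, 5.97], [-52.6, -10.9, 0.7, 5.97], [-53.5, -5.3, 0.7, 5.97], [-53.7, 0.3, 0.7, 5.97], [-53.4, 5.8, 0.7, 5.97], [-52.5, 11.4, 0.7, 5.97], [-51.1, 16.8, 0.7, 5.97]]
```

```bash
python3 -m creep '[[[-36,-40,0,6],[-40,-36,0,6],[-44,-31,0,6],[-47,-27,0,6],[-49,-21,0,6],[-51,-16,0,6],[-53,-11,0,6],[-53,-5,0,6]]]' 0.45; python3 -m creep '[[[-54,0,0,6],[-53,6,0,6],[-52,11,0,6],[-51,17,0,6],[0,0,0,0],[0,0,0,0]]]'
python3 - <<'E'
from h import *
o=get_obs(); print(o["tool_pos"],o["ee_rot"],o["width"])
plan(pl(-.248,0,.015-.019),A,4)
s=snapshot("wrist"); cv2.imwrite("pics/w1.png",s["color"][:,:,::-1]); np.savez("w1.npz",**s)
t=snapshot("side"); cv2.imwrite("pics/s1.png",np.hstack([s["color"][::1,::1],t["color"][80:400,200:]if 0 else cv2.resize(t["color"][100:400,200:],(640,480))])[:,::2][:,:,::-1])
E
```

```text
time: 1.1
tool_pos: [0.3372, 0.1552, 0.2052]
ee_rot: [3.141, -0.0, 2.06]
wrist_force: [0.6, 0.4, -0.0]
width: 0.042
time: 1.85
tool_pos: [0.4384, -0.0312, 0.2049]
ee_rot: [-3.14, -0.001, 1.644]
wrist_force: [-0.4, -0.2, 0.5]
width: 0.0423
[ 0.43841087 -0.03124945  0.20494164] [-3.14028993e+00 -1.06016547e-03  1.64436500e+00] 0.04229347105983541
[[-0.3, 0.5, 27.2, -0.07], [-0.3, 0.5, 27.2, -0.07], [-0.3, 0.5, 27.2, -0.07], [-0.3, 0.5, 27.2, -0.07]]
```

View pics/s1.png

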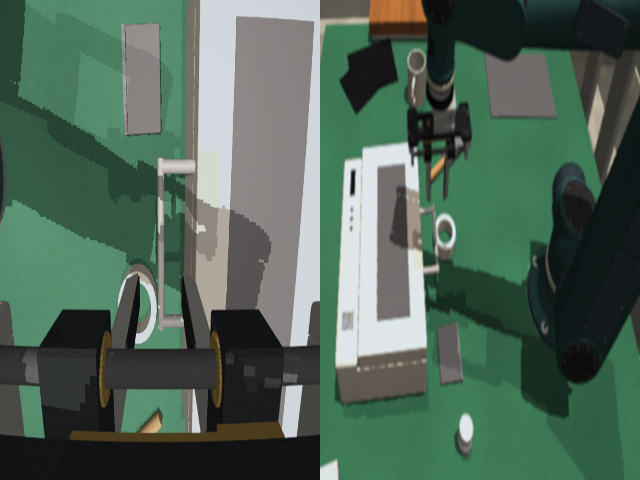

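```bash
python3 -m creep '[[[0,0,27,0],[0,1,27,0],[0,1,27,0],[0,0,28,0],[0,0,0,0]]]'; python3 -m creep '[[[0,0,0,0],[0,0,0,0],[0,0,0,0],[0,0,0,0],[0,0,0,0]]]' 0
python3 - <<'E'
from h import *
# arc increments in tool axes (y=fwd plotter x, z=down)
t=np.arange(0,1.26,.05)+np.arctan2(15,248); r=248.45
x=-r*np.cos(t);z=r*np.sin(t)
for i in range(0,len(t)-1): print(round(t[i]-.0604,2),[round(x[i+1]-x[i],1),round(-(z[i+1]-z[i]),1)],end=" ")
E
```

```text
time: 2.58
tool_pos: [0.4387, -0.0298, 0.0945]
ee_rot: [-3.137, -0.002, 1.647]
wrist_force: [-0.3, 0.9, -0.1]
width: 0.0424
time: 3.2
tool_pos: [0.4388, -0.0317, 0.0972]
ee_rot: [-3.137, 0.0, 1.644]
wrist_force: [-5.8, -0.0, 6.1]
width: 0.0094
0.0 [np.float64(1.1), np.float64(-12.4)] 0.05 [np.float64(1.7), np.float64(-12.3)] 0.1 [np.float64(2.3), np.float64(-12.2)] 0.15 [np.float64(2.9), np.float64(-12.1)] 0.2 [np.float64(3.5), np.float64(-11.9)] 0.25 [np.float64(4.1), np.float64(-11.7)] 0.3 [np.float64(4.7), np.float64(-11.5)] 0.35 [np.float64(5.2), np.float64(-11.3)] 0.4 [np.float64(5.8), np.float64(-11.0)] 0.45 [np.float64(6.3), np.float64(-10.7)] 0.5 [np.float64(6.9), np.float64(-10.4)] 0.55 [np.float64(7.4), np.float64(-10.0)] 0.6 [np.float64(7.9), np.float64(-9.6)] 0.65 [np.float64(8.3), np.float64(-9.2)] 0.7 [np.float64(8.8), np.float64(-8.8)] 0.75 [np.float64(9.2), np.float64(-8.3)] 0.8 [np.float64(9.6), np.float64(-7.9)] 0.85 [np.float64(10.0), np.float64(-7.4)] 0.9 [np.float64(10.4), np.float64(-6.9)] 0.95 [np.float64(10.7), np.float64(-6.3)] 1.0 [np.float64(11.0), np.float64(-5.8)] 1.05 [np.float64(11.3), np.float64(-5.2)] 1.1 [np.float64(11.5), np.float64(-4.7)] 1.15 [np.float64(11.7), np.float64(-4.1)] 1.2 [np.float64(11.9), np.float64(-3.5)]
```

```bash
python3 -m creep '[[[0,-1,-6,0],[0,1,-12,0],[0,2,-12,0],[0,2,-12,0],[0,3,-12,0],[0,3,-12,0],[0,4,-12,0],[0,0,0,0]]]'; python3 - <<'E'
from h import *
o=get_obs();g=o["tool_pos"]+[0,0,.019]-HINGE; print(g@ex,g@ey,g[2],np.hypot(g@ex,g[2]),np.arctan2(g[2],-g@ex)-.0604,o["wrist_force"],o["wrist_torque"])
E
```

```text
time: 4.2
tool_pos: [0.4561, -0.0304, 0.176]
ee_rot: [3.138, 0.0, 1.644]
wrist_force: [1.4, -0.8, -5.0]
width: 0.0092
-0.232260117188607 0.0005985133453856044 0.0950379620964491 0.2509521394128999 0.32800155238910705 [ 1.41434183 -0.84851709 -5.00441923] [-0.25222154 -0.07330457  0.05537143]
```

```bash
C='
from h import *
o=get_obs();g=o["tool_pos"]+[0,0,.019]-HINGE; print(g@ex,g@ey,g[2],np.hypot(g@ex,g[2]),np.arctan2(g[2],-g@ex)-.0604,"F pl",o["wrist_force"]@ex,o["wrist_force"]@ey,o["wrist_force"][2],o["width"])
'; echo "$C">st.py
python3 -m creep '[[[0,5,-11.4,0],[0,5.5,-11.1,0],[0,6,-10.8,0],[0,6.6,-10.5,0],[0,7.1,-10.1,0],[0,7.6,-9.7,0],[0,8,-9.4,0],[0,0,0,0]]]'; python3 st.py
python3 -m creep '[[[0,8.5,-9,0],[0,9,-8.5,0],[0,9.4,-8.1,0],[0,9.8,-7.6,0],[0,10.2,-7.1,0],[0,0,0,0]]]'; python3 st.py
```

```text
time: 5.2
tool_pos: [0.5003, -0.0269, 0.2496]
ee_rot: [-3.141, -0.0, 1.644]
wrist_force: [-7.2, -0.9, 1.5]
width: 0.0091
-0.18790327100326223 0.0006170014810748725 0.16862353945268885 0.25247086428195614 0.6709742559688404 F pl -7.284941613622173 -0.36082882622116663 1.4907910204500172 0.00907680934888273
time: 5.95
tool_pos: [0.5473, -0.0233, 0.292]
ee_rot: [3.138, 0.0, 1.645]
wrist_force: [-7.3, -0.1, 7.4]
width: 0.0092
-0.1407776332506786 0.0005253641270300868 0.2110132011605844 0.25366299116682317 0.9220586050114274 F pl -7.302404998996013 0.4825147682325918 7.392712628234813 0.009183885652519664
```

```bash
python3 -m creep '[[[0,1.5,-4.5,0],[0,4,-4.5,0],[0,5,-4,0],[0,5,-4,0],[0,0,0,0]]]'; python3 st.py
python3 -m creep '[[[0,2.5,-1.8,0],[0,2.5,-1.6,0],[0,0,0,0]]]'; python3 st.py
```

```text
time: 6.58
tool_pos: [0.564, -0.0221, 0.303]
ee_rot: [-3.141, -0.001, 1.645]
wrist_force: [5.4, 1.5, -12.3]
width: 0.0092
-0.12401887641296003 0.0004154692619058378 0.2220335444820636 0.2543217973001952 1.0010055204948742 F pl 5.477716043780807 1.0843548514206978 -12.297976367173492 0.009248978713999483
time: 6.95
tool_pos: [0.5685, -0.0217, 0.3056]
ee_rot: [-3.14, -0.002, 1.645]
wrist_force: [5.9, 2.0, -14.7]
width: 0.0091
-0.11948405869837997 0.00042149890560104584 0.2245722688572165 0.2543799210289913 1.0214373384699418 F pl 6.018792665862765 1.4843796761941581 -14.650045177557278 0.009081052661632448
```

```bash
python3 -m creep '[[[0,2.5,0.5,0],[0,2.5,0.5,0],[0,0,0,0]]]'; python3 st.py
python3 -m creep '[[[0,2.3,-1.2,0],[0,0,0,0]]]'; python3 st.py
```

```text
time: 7.32
tool_pos: [0.5728, -0.0214, 0.3079]
ee_rot: [3.141, -0.001, 1.645]
wrist_force: [1.4, 3.1, -7.5]
width: 0.009
-0.11521837726039225 0.00039937905273834565 0.2268547596454896 0.25443733301607085 1.0404527573255622 F pl 1.6196336745303137 2.9942451699245916 -7.5119646708441286 0.009005860088453546
time: 7.58
tool_pos: [0.575, -0.0212, 0.309]
ee_rot: [3.141, -0.001, 1.645]
wrist_force: [0.9, 4.1, -5.5]
width: 0.0086
-0.11297786752467145 0.00039359341930651336 0.2279531206983472 0.25441427590946514 1.050259762328694 F pl 1.2680858822048362 4.006615995880508 -5.538116577618864 0.008634035647649701
```

```bash
python3 -m creep '[[[1,2.3,-0.8,0],[0,2.3,-0.8,0],[0,0,0,0]]]'; python3 st.py
python3 -m creep '[[[0,2.3,-1.0,0],[0,0,0,0]]]'; python3 st.py
python3 -m creep '[[[0,2.3,-1.0,0],[0,0,0,0]]]'; python3 st.py
```

```text
time: 7.95
tool_pos: [0.5796, -0.0208, 0.3112]
ee_rot: [3.14, 0.001, 1.643]
wrist_force: [-1.5, -0.0, -0.7]
width: 0.0089
-0.1083878318211981 0.00042584113569235887 0.2302459777775048 0.2544820865397397 1.0704229592986092 F pl -1.5178089159333223 0.07650817928556707 -0.6704301869524153 0.008936747321806276
time: 8.2
tool_pos: [0.5818, -0.0206, 0.3124]
ee_rot: [3.14, 0.001, 1.644]
wrist_force: [-3.0, -0.5, 1.7]
width: 0.0091
-0.10615963990570194 0.00046034719284140675 0.2313548997856336 0.254548539182076 1.0801984315210673 F pl -3.070389222862206 -0.2650028797602405 1.7057813461527551 0.009125325943183835
time: 8.45
tool_pos: [0.5842, -0.0204, 0.3134]
ee_rot: [3.14, 0.001, 1.644]
wrist_force: [-3.6, -1.7, 6.5]
width: 0.0087
-0.10382390391473609 0.00047775602334099946 0.23241950136719183 0.25455495995927957 1.0902824919385852 F pl -3.709403502311712 -1.3697160875417222 6.546168570105008 0.008741295852920824
```

```bash
python3 -m creep '[[[0,2,-2,0],[0,0,0,0]]]'; python3 st.py
python3 -m creep '[[[0,2.1,-1.5,0],[0,0,0,0]]]'; python3 st.py
python3 -m creep '[[[0,2.2,-1.2,0],[0,0,0,0]]]'; python3 st.py
```

```text
time: 8.7
tool_pos: [0.5865, -0.0203, 0.3144]
ee_rot: [3.141, 0.001, 1.644]
wrist_force: [-2.6, -2.0, 4.3]
width: 0.009
-0.10150022210197306 0.0004685171162718011 0.2333550350995057 0.25447370687959375 1.100119388602738 F pl -2.766397715113955 -1.7695547297235563 4.324374617055194 0.008990944701361738
time: 8.95
tool_pos: [0.5886, -0.0201, 0.3152]
ee_rot: [3.141, 0.001, 1.644]
wrist_force: [-1.4, -3.9, 2.5]
width: 0.0093
-0.09938446407369923 0.00047984841346646935 0.23423639090762213 0.2544483415639504 1.1091261031515218 F pl -1.7167670569799094 -3.811105589813225 2.528796606723831 0.009310914943878092
time: 9.2
tool_pos: [0.5907, -0.0199, 0.3162]
ee_rot: [-3.141, 0.001, 1.644]
wrist_force: [-1.2, -5.0, 0.5]
width: 0.0088
-0.09724588315821195 0.00048678193252734233 0.2352142862090957 0.254524109325767 1.1183617374691732 F pl -1.631991159641134 -4.858017823900681 0.45789175385478714 0.00878746326417542
```

```bash
python3 -m creep '[[[-1,2.3,-1.0,0],[0,0,0,0]]]'; python3 st.py
python3 -m creep '[[[0,2.3,-1.0,0],[0,0,0,0]]]'; python3 st.py
python3 -m creep '[[[0,2.3,-1.0,0],[0,0,0,0]]]'; python3 st.py
```

```text
time: 9.45
tool_pos: [0.5931, -0.0197, 0.3173]
ee_rot: [3.142, -0.001, 1.645]
wrist_force: [-1.2, -1.4, -0.1]
width: 0.0087
-0.09488432178211083 0.0004497770533322102 0.2362955643984231 0.2546343030198808 1.128555048136818 F pl -1.2662310050881405 -1.3061596994418885 -0.10349479091191016 0.008733478239303106
time: 9.7
tool_pos: [0.5954, -0.0196, 0.3182]
ee_rot: [-3.142, -0.001, 1.645]
wrist_force: [-0.2, -1.0, -2.6]
width: 0.0086
-0.09258227821078832 0.00042434726292011444 0.23722508776573356 0.2546511741660733 1.1383042983586193 F pl -0.2945445564676588 -0.9501915912573647 -2.5834317622181526 0.008620394373144819
time: 9.95
tool_pos: [0.5977, -0.0195, 0.3192]
ee_rot: [3.142, -0.001, 1.645]
wrist_force: [-0.4, 0.6, -3.5]
width: 0.0089
-0.09024205588549114 0.00038202801184625946 0.2382375629191252 0.25475628556737173 1.148306882615461 F pl -0.29969315536334595 0.6681509840919785 -3.512676814894292 0.008884621484632916
```

```bash
python3 -m creep '[[[0,2.3,-0.8,0],[0,0,0,0]]]'; python3 st.py
python3 -m creep '[[[0,2.3,-0.8,0],[0,0,0,0]]]'; python3 st.py
python3 -m creep '[[[0,2.3,-0.8,0],[0,0,0,0]]]'; python3 st.py
```

```text
time: 10.2
tool_pos: [0.5999, -0.0192, 0.3201]
ee_rot: [3.142, -0.001, 1.645]
wrist_force: [0.4, 0.4, -3.8]
width: 0.0087
-0.08798999177548661 0.0004093089590165787 0.23912702682102357 0.25480183203602114 1.157808963872157 F pl 0.41999634868240504 0.3305970937043236 -3.845634855063754 0.008739712179303102
time: 10.45
tool_pos: [0.6022, -0.0191, 0.321]
ee_rot: [-3.142, -0.001, 1.645]
wrist_force: [0.8, 2.5, -4.7]
width: 0.009
-0.08573897168646062 0.0003620297187489129 0.23995069108542347 0.2548087624439631 1.1672160644444671 F pl 1.0149459308895052 2.458782106564626 -4.718502991219431 0.00903428563528927
time: 10.7
tool_pos: [0.6038, -0.019, 0.3216]
ee_rot: [-3.14, -0.001, 1.645]
wrist_force: [-1.9, 3.4, -5.4]
width: 0.0091
-0.08413494931596856 0.00033331343076354626 0.24063957075259626 0.25492369977778523 1.1740506624917861 F pl -1.6031118242072524 3.492612984507037 -5.409982432796479 0.009116747902718337
```

```bash
python3 -m creep '[[[0,1.2,-0.2,0],[0,0,0,0]]]'; python3 st.py
python3 -m creep '[[[0,1.0,-0.2,0],[0,0,0,0]]]'; python3 st.py
```

```text
time: 10.95
tool_pos: [0.6044, -0.019, 0.3218]
ee_rot: [-3.138, -0.001, 1.645]
wrist_force: [-4.0, 4.6, -6.3]
width: 0.0087
-0.08352717906486508 0.000313557807119908 0.24084097128765578 0.254914030789432 1.176562042251426 F pl -3.6430921099328253 4.864636450589414 -6.297581392637066 0.00870860295442548
time: 11.2
tool_pos: [0.6047, -0.019, 0.3219]
ee_rot: [-3.137, -0.001, 1.644]
wrist_force: [-5.9, 4.1, -5.9]
width: 0.0091
-0.08327217758935881 0.0003075773778165587 0.24094750261152922 0.25493127421955625 1.1776440222966407 F pl -5.539797598677687 4.529079973469537 -5.931787127559595 0.009105813308407585
```

```bash
cat > kn.py <<'E'
from h import *
s=snapshot("top"); W=cloud(s); P=(W-HINGE)@np.array([ex,ey,ez]).T
m=(P[...,1]<-.22)&(P[...,1]>-.265)&(P[...,2]>-.07)&(P[...,2]<.1)&(P[...,0]>-.25)&(P[...,0]<.05)&(s["color"].max(-1)<90)
q=P[m]; print("knob top px",m.sum(),"x range",np.percentile(q[:,0],[5,50,95]) if m.sum() else 0,"z",np.percentile(q[:,2],[5,50,95])if m.sum() else 0, "y",np.percentile(q[:,1],[5,95])if m.sum() else 0)
cv2.imwrite("pics/k%d.png"%(1000*get_obs()["time"]),s["color"][:,:,::-1])
E
python3 -m creep '[[[0,0.8,-0.2,0],[0,0,0,0],[0,0,0,0]]]'; python3 st.py;python3 kn.py
```

```text
time: 11.58
tool_pos: [0.6048, -0.019, 0.322]
ee_rot: [-3.135, -0.001, 1.644]
wrist_force: [-7.7, 3.2, -6.9]
width: 0.0091
-0.08309128337774048 0.0002987730359456599 0.240986291406686 0.2549089131813718 1.1783644435848606 F pl -7.456188654933313 3.7623908599540794 -6.865192597856345 0.009062049695852148
knob top px 96 x range [-0.08001635 -0.07460945 -0.06740276] z [0.02638839 0.03202968 0.03586439] y [-0.25071598 -0.2219558 ]
```

```bash
python3 -m creep '[[[0,0.8,0.2,0],[0,0,0,0],[0,0,0,0]]]'; python3 st.py;python3 kn.py
```

```text
time: 12.0
tool_pos: [0.605, -0.019, 0.322]
ee_rot: [-3.134, -0.001, 1.644]
wrist_force: [-9.6, 3.1, -5.5]
width: 0.0094
-0.08288786379313191 0.0002912265577505184 0.2410452179559698 0.25489840145365716 1.179194253426028 F pl -9.345826658017884 3.875749956453385 -5.521956653145447 0.009410080105989736
knob top px 97 x range [-0.08005791 -0.07420774 -0.06742866] z [0.02663918 0.03233123 0.03567704] y [-0.25050356 -0.22204669]
```

```bash
python3 -m creep '[[[0,0.5,0.2,0],[0,0,0,0],[0,0,0,0]]]'; python3 st.py;python3 kn.py
```

```text
time: 12.42
tool_pos: [0.6051, -0.019, 0.3221]
ee_rot: [-3.133, -0.001, 1.644]
wrist_force: [-10.8, 2.8, -4.3]
width: 0.0089
-0.08278994964771155 0.00026607997382424744 0.24109379841846815 0.2549125249934094 1.179619458579023 F pl -10.511840181457655 3.6744865235388042 -4.342837017880832 0.008863424594557977
knob top px 94 x range [-0.08033408 -0.07483393 -0.0680466 ] z [0.02683094 0.03260394 0.03677111] y [-0.25073693 -0.22156705]
```

```bash
python3 -m creep '[[[0,-4,0,0],[0,-3,1,0],[0,-3,1,0],[0,0,0,0],[0,0,0,0]]]'; python3 st.py;python3 kn.py
```

```text
time: 13.1
tool_pos: [0.5988, -0.0195, 0.3198]
ee_rot: [-3.142, -0.001, 1.645]
wrist_force: [0.0, 5.1, -8.6]
width: 0.0087
-0.08916116117519701 0.000299479577039095 0.23880930671431597 0.2549109602105835 1.1530667443043061 F pl 0.41780169035117753 5.036221175513767 -8.567744164510131 0.008737000335823399
knob top px 93 x range [-0.07128013 -0.06579924 -0.05827678] z [0.02121102 0.02676421 0.03080272] y [-0.25041161 -0.22166099]
```

```bash
python3 -m creep '[[[-0.5,-2,0.5,0],[-0.5,-1,0.5,0],[0,0,0,0],[0,0,0,0]]]'; python3 st.py;python3 kn.py
```

```text
time: 13.65
tool_pos: [0.5961, -0.0197, 0.3188]
ee_rot: [3.141, -0.003, 1.646]
wrist_force: [1.4, 7.9, -8.9]
width: 0.009
-0.09186471209286114 0.00029460748943360194 0.23779339859230078 0.25492121477425356 1.141737052684141 F pl 1.9842118212055653 7.733747868011477 -8.915469396753652 0.00903004780489638
knob top px 94 x range [-0.06927189 -0.06435718 -0.05646733] z [0.02011587 0.025353   0.03039444] y [-0.25043925 -0.22193197]
```

```bash
python3 -m creep '[[[2,0,1.5,0],[0,0,0,0]]]'; python3 st.py; python3 -m creep '[[[0,0,0,0],[0,0,0,0],[0,0,0,0],[0,0,-15,0],[0,0,-25,0],[0,0,-20,0]]]' 0.4; python3 kn.py; python3 - <<'E'
from h import *
plan([.441,.3785,.22],B,10)
E
```

```text
time: 13.95
tool_pos: [0.5959, -0.0197, 0.3187]
ee_rot: [3.139, 0.001, 1.644]
wrist_force: [0.0, 2.1, -4.8]
width: 0.0088
-0.0920213052979094 0.000317685904518152 0.2376931669335642 0.2548842133903908 1.1410222499797555 F pl 0.2090992335001273 2.043424919550835 -4.7566854487019725 0.008833270503601954
time: 14.7
tool_pos: [0.5956, -0.0192, 0.3802]
ee_rot: [3.139, 0.001, 1.644]
wrist_force: [0.4, -0.7, 0.5]
width: 0.0374
knob top px 91 x range [-0.06897753 -0.06401452 -0.05657784] z [0.01934708 0.02509908 0.02878394] y [-0.25102798 -0.22187772]
[[40.8, -12.6, 16.3, -9.03], [42.3, -6.0, 16.3, -9.03], [42.7, 0.7, 16.3, -9.03], [42.0, 7.4, 16.3, -9.03], [40.4, 13.9, 16.3, -9.03], [37.7, 20.1, 16.3, -9.03], [34.1, 25.7, 16.3, -9.03], [29.6, 30.8, 16.3, -9.03], [24.4, 35.0, 16.3, -9.03], [18.6, 38.4, 16.3, -9.03]]
```

```bash
python3 -m creep '[[[41,-13,0,-9],[42,-6,0,-9],[43,1,0,-9],[42,7,10,-9],[40,14,25,-9],[38,20,32,-9],[34,26,32,-9],[30,31,32,-9]]]' 0.7; python3 -m creep '[[[24,35,20,-9],[19,38,12,-9],[0,0,0,0],[0,0,0,0]]]'
python3 - <<'E'
from h import *
s=snapshot("wrist"); cv2.imwrite("pics/w2.png",s["color"][:,:,::-1]); np.savez("w2.npz",**s)
W=cloud(s); z=W[...,2]
m=(z>.06)&(z<.076)&(abs(W[...,0]-.441)<.03)&(abs(W[...,1]-.379)<.03); q=W[m]
print(m.sum(), q.mean(0), q.min(0),q.max(0)) if m.sum() else print("none")
plan([.441,.3785,.040],B,4)
E
```

```text
time: 15.75
tool_pos: [0.4709, 0.3011, 0.2465]
ee_rot: [3.141, 0.001, 2.906]
wrist_force: [1.3, 0.6, 0.3]
width: 0.0657
time: 16.25
tool_pos: [0.4411, 0.3788, 0.2155]
ee_rot: [-3.141, 0.001, -3.069]
wrist_force: [-0.5, 0.5, 0.3]
width: 0.0661
404 [0.43877052 0.38247623 0.0699152 ] [0.42950848 0.37281659 0.06050702] [0.44929764 0.39189176 0.07223058]
[[0.1, 0.0, 43.9, -0.1], [0.1, 0.0, 43.9, -0.1], [0.1, 0.0, 43.9, -0.1], [0.1, 0.0, 43.9, -0.1]]
```

View pics/w2.png

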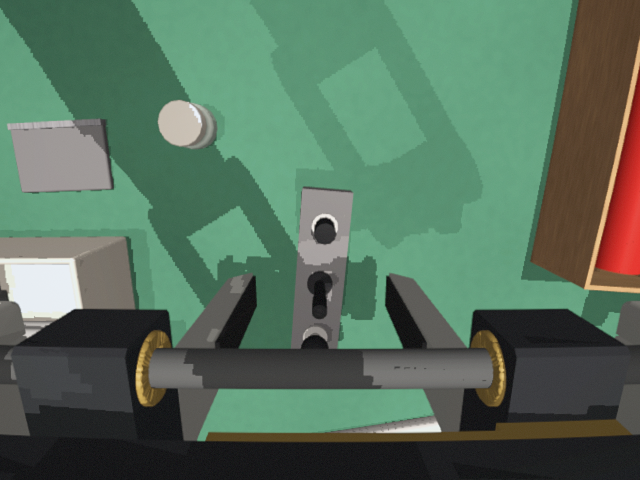

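```bash
python3 -m creep '[[[1,2,44,0],[0,0,44,0],[0,0,44,0],[0,0,43,0],[0,0,0,0]]]'; python3 -m creep '[[[0,0,0,0],[0,0,0,0],[0,0,0,0],[0,0,0,0],[0,0,0,0]]]' 0; python3 -m creep '[[[0,0,-20,0],[0,0,-40,0],[0,0,-60,0],[0,0,-60,0],[0,0,-50,0],[0,0,0,0]]]'
```

```text
time: 16.92
tool_pos: [0.4379, 0.3781, 0.0365]
ee_rot: [-3.137, -0.006, -3.071]
wrist_force: [0.1, 0.2, 0.2]
width: 0.0661
time: 17.55
tool_pos: [0.4395, 0.3812, 0.0402]
ee_rot: [3.141, 0.0, -3.068]
wrist_force: [0.0, 0.8, 4.1]
width: 0.0196
time: 18.3
tool_pos: [0.441, 0.3822, 0.2759]
ee_rot: [3.136, 0.009, -3.068]
wrist_force: [0.4, 0.8, -0.2]
width: 0.0196
```

```bash
python3 - <<'E'
from h import *
s=snapshot("top"); W=cloud(s); P=(W-HINGE)@np.array([ex,ey,ez]).T; np.savez("top2.npz",**s)
cv2.imwrite("pics/t2.png",cv2.resize(s["color"][170:310,170:400],None,fx=3.4,fy=3.4,interpolation=2)[:,:,::-1])
m=(abs(P[...,2]+.02)<.008)&(P[...,0]<-.145)&(P[...,0]>-.197)&(abs(P[...,1])<.15)
q=P[m]; print(m.sum(),np.percentile(q,[2,50,98],axis=0))
print(np.histogram(q[:,1],30,(-.15,.15)))
E
```

```text
390 [[-0.1897957   0.02803308 -0.02726294]
 [-0.16896029  0.05498469 -0.02055032]
 [-0.14772092  0.08190467 -0.01601975]]
(array([ 0,  0,  0,  0,  0,  0,  0,  0,  0,  0,  0,  0,  0,  0,  0,  0,  0,
       25, 79, 65, 49, 73, 77, 22,  0,  0,  0,  0,  0,  0]), array([-0.15, -0.14, -0.13, -0.12, -0.11, -0.1 , -0.09, -0.08, -0.07,
       -0.06, -0.05, -0.04, -0.03, -0.02, -0.01,  0.  ,  0.01,  0.02,
        0.03,  0.04,  0.05,  0.06,  0.07,  0.08,  0.09,  0.1 ,  0.11,
        0.12,  0.13,  0.14,  0.15]))
```

View pics/t2.png

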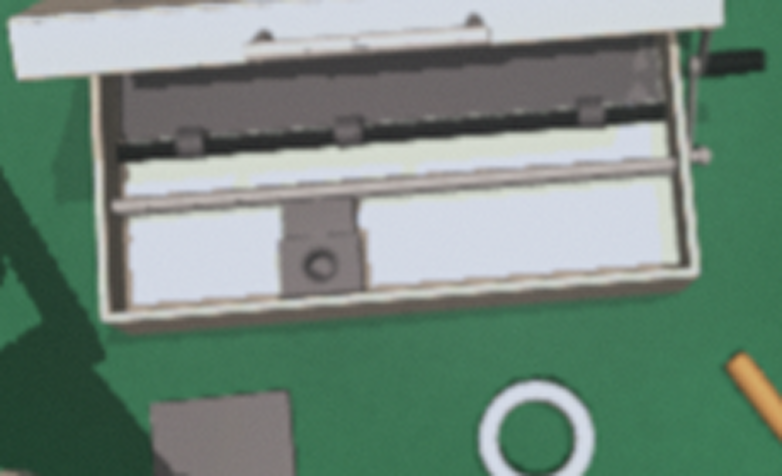

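```bash
python3 - <<'E'
from h import *
s=dict(np.load("top2.npz"))
K=np.array([[s["fx"],0,s["cx"]],[0,s["fy"],s["cy"]],[0,0,1]]);E=s["extrinsics"];C=-E[:3,:3].T@E[:3,3]
g=s["color"].astype(float).mean(-1)
sub=g[239:256,256:273]; print(sub.astype(int)[::2,::1])
for px in [(170+321/3.4,170+264/3.4)]:
    n=cv2.undistortPoints(np.array([[px]],float),K,s["distortion"])[0,0]; r=E[:3,:3].T@np.array([*n,1]); p=C+r*(.08-C[2])/r[2]
    print(p,(p-HINGE)@ex,(p-HINGE)@ey)
t=pl(-.169,.055,0); print("carriage",t)
t[2]=.18; plan(t,B,9)
E
```

```text
[[113 114 116 118 119 123 125 127 127 125 118 115 115 118 118 119 121]
 [122 124 124 122 126 124 124 123 124 124 125 126 125 125 126 124 126]
 [124 124 125 123 118 107  99  95  90  95  99 110 120 124 125 125 126]
 [124 124 119 107  88  73  66  73  83  85  81  83  98 115 124 126 125]
 [124 123 111  91  70  80 107 122 123 123 114 102  97 109 121 123 126]
 [125 122 115  96  79  85  99 112 120 125 120 109 102 112 123 125 126]
 [124 125 124 115 101  89  81  81  84  93  96 101 114 122 125 126 126]
 [127 126 125 125 122 121 114 112 111 114 120 124 125 126 127 126 127]
 [122 121 122 120 119 120 117 119 116 116 116 111 108 108 107 106 108]]
[0.5125589  0.02631938 0.08      ] -0.1715241217527706 0.05269808483000797
carriage [0.51489448 0.02881238 0.1       ]
[[-5.4, -39.7, 10.2, -0.03], [-5.4, -39.7, 10.2, -0.03], [-5.4, -39.7, 10.2, -0.03], [-5.3, -39.7, 10.2, -0.03], [-5.3, -39.7, 10.2, -0.03], [-5.3, -39.7, 10.2, -0.03], [-5.3, -39.7, 10.2, -0.03], [-5.3, -39.7, 10.2, -0.03], [-5.2, -39.7, 10.2, -0.03]]
```

```bash
python3 -m creep '[[[-5,-40,0,0],[-5,-40,0,0],[-5,-40,5,0],[-5,-40,10,0],[-5,-40,15,0],[-5,-40,20,0],[-5,-40,20,0],[-5,-40,20,0]]]';python3 -m creep '[[[-4,-38,15,0],[0,0,10,0],[0,0,0,0],[0,0,0,0]]]'; python3 - <<'E'
from h import *
plan([.513,.027,.155],B,1)
o=[]
for n in("wrist","top"):
    s=snapshot(n); W=cloud(s); np.savez(n+"3.npz",**s); P=(W-HINGE)@np.array([ex,ey,ez]).T
    m=(abs(P[...,2]+.02)<.006)&(P[...,0]<-.14)&(P[...,0]>-.2)&(abs(P[...,1]-.053)<.04); q=P[m]
    print(n,m.sum(),np.percentile(q,[1,50,99],axis=0) if m.sum() else 0); o.append(s["color"])
v=np.hstack([cv2.resize(o[0],(426,320)),cv2.resize(o[1][200:280,220:313],(372,320),interpolation=2)]); cv2.imwrite("pics/w3.png",v[:,:,::-1])
E
```

```text
time: 19.35
tool_pos: [0.5013, 0.0635, 0.176]
ee_rot: [3.141, -0.005, -3.068]
wrist_force: [0.4, -0.1, -0.7]
width: 0.0197
time: 19.85
tool_pos: [0.5094, 0.0283, 0.1547]
ee_rot: [3.141, -0.0, -3.067]
wrist_force: [-0.2, 0.3, 0.4]
width: 0.0196
[[-3.5, -1.5, -0.3, -0.21]]
wrist 2880 [[-0.19327199  0.02892317 -0.02259502]
 [-0.18045311  0.0575006  -0.01965705]
 [-0.16088668  0.08404211 -0.01807998]]
top 62 [[-0.19997003  0.02260135 -0.02579243]
 [-0.18418568  0.07510545 -0.02065455]
 [-0.17439774  0.09077119 -0.01651829]]
```

View pics/w3.png

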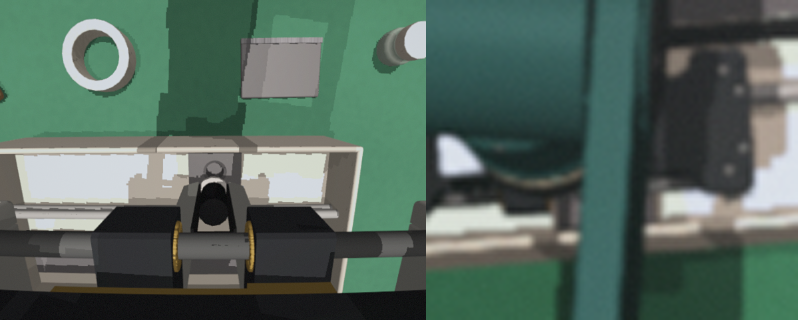

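```bash
python3 - <<'E'
from h import *
s=np.load("wrist3.npz"); cv2.imwrite("pics/w4.png",cv2.resize(s["color"][215:355,250:390],None,fx=4,fy=4,interpolation=2)[:,:,::-1])
E
```

```text
(no output)
```

View pics/w4.png

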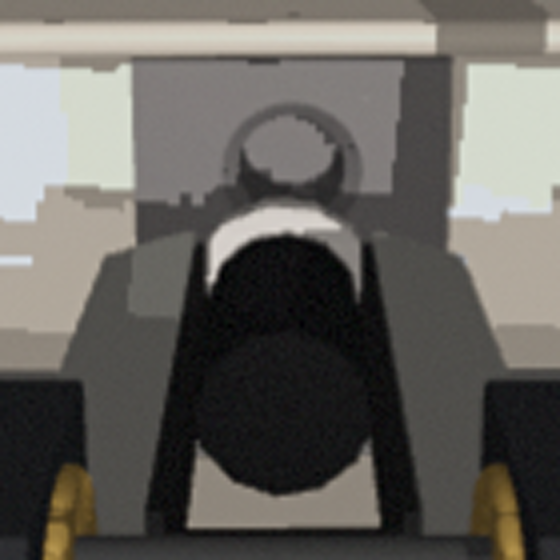

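```bash
python3 - <<'E'
from h import *
s=dict(np.load("wrist3.npz"))
K=np.array([[s["fx"],0,s["cx"]],[0,s["fy"],s["cy"]],[0,0,1]]);E=s["extrinsics"];C=-E[:3,:3].T@E[:3,3]; o=get_obs()
def at(u,v,z):
    n=cv2.undistortPoints(np.array([[[250+(u+.5)/4-.5,215+(v+.5)/4-.5]]],float),K,s["distortion"])[0,0]; r=E[:3,:3].T@np.array([*n,1]); return C+r*(z-C[2])/r[2]
k=at(292,163,.08); b=at(284,410,.1847)
print(o["tool_pos"],"socket",k,"ringtop",at(292,102,.08),"ringL/R",at(224,163,.08),at(360,163,.08),"blade top",b,"tip rel",at(284,205,.1487)) 
d=k-b; print("move tool x,y mm:",-d@ex*1000,d@ey*1000)
E
```

```text
[0.50979165 0.02818541 0.15540921] socket [0.50934584 0.02988476 0.08      ] ringtop [0.49834899 0.02904515 0.08      ] ringL/R [0.51023971 0.01791641 0.08      ] [0.50845327 0.04185551 0.08      ] blade top [0.50929059 0.02827478 0.1847    ] tip rel [0.49685469 0.02740595 0.1487    ]
move tool x,y mm: -0.18148891734899195 1.6006748794468153
```

```bash
python3 -m creep '[[[-1,1.5,15,0],[0,0,15,0],[0,0,8,0],[0,0,0,0]]]';python3 -m creep '[[[0,0,3,0],[0,0,3,0],[0,0,0,0]]]'
```

```text
time: 20.45
tool_pos: [0.5096, 0.0288, 0.1153]
ee_rot: [3.141, -0.003, -3.068]
wrist_force: [-0.4, 0.0, -1.6]
width: 0.0192
time: 20.82
tool_pos: [0.5104, 0.0287, 0.1107]
ee_rot: [3.141, -0.0, -3.068]
wrist_force: [-0.2, 0.6, -0.9]
width: 0.0198
```

```bash
python3 -m creep '[[[0,0,3,0],[0,0,0,0]]]';python3 -m creep '[[[0,0,3,0],[0,0,0,0]]]';python3 -m creep '[[[0,0,3,0],[0,0,0,0]]]'
```

```text
time: 21.08
tool_pos: [0.5103, 0.0287, 0.1075]
ee_rot: [3.141, -0.0, -3.068]
wrist_force: [-0.5, -0.2, -0.5]
width: 0.0197
time: 21.32
tool_pos: [0.5102, 0.0287, 0.1044]
ee_rot: [3.141, -0.001, -3.068]
wrist_force: [0.3, 0.2, -0.4]
width: 0.0195
time: 21.58
tool_pos: [0.5102, 0.0287, 0.1014]
ee_rot: [3.141, -0.001, -3.068]
wrist_force: [0.3, 0.1, -1.4]
width: 0.019
```

```bash
python3 -m creep '[[[0,0,3,0],[0,0,3,0],[0,0,0,0]]]';python3 -m creep '[[[0,0,3,0],[0,0,0,0]]]';python3 -m creep '[[[0,0,2,0],[0,0,0,0]]]'
```

```text
time: 21.95
tool_pos: [0.5102, 0.0288, 0.0953]
ee_rot: [3.141, -0.001, -3.068]
wrist_force: [0.2, -0.5, -0.0]
width: 0.0194
time: 22.2
tool_pos: [0.5103, 0.0288, 0.0925]
ee_rot: [3.141, -0.001, -3.068]
wrist_force: [-0.1, -0.1, 0.3]
width: 0.0198
time: 22.45
tool_pos: [0.5104, 0.0287, 0.0906]
ee_rot: [3.141, -0.0, -3.068]
wrist_force: [0.3, -0.2, -0.8]
width: 0.0192
```

```bash
python3 -m creep '[[[0,0,1,0],[0,0,0,0]]]';python3 -m creep '[[[0,0,1,0],[0,0,0,0]]]'
```

```text
time: 22.7
tool_pos: [0.5106, 0.0287, 0.0901]
ee_rot: [-3.142, 0.0, -3.068]
wrist_force: [-0.4, -0.6, 0.7]
width: 0.0195
time: 22.95
tool_pos: [0.5106, 0.0287, 0.0901]
ee_rot: [-3.142, 0.001, -3.068]
wrist_force: [-2.0, 0.1, 5.0]
width: 0.0193
```

```bash
python3 -m creep '[[[0,0,-1,0],[0,0,0,0],[0,0,0,0],[0,0,-10,0],[0,0,-30,0],[0,0,-50,0],[10,0,-40,0],[0,0,0,0]]]' 0.4; python3 - <<'E'
from h import *
o=get_obs(); print(o["tool_pos"])
s=snapshot("wrist"); W=cloud(s);m=(W[...,2]>.11)&(W[...,2]<.135)&(abs(W[...,0]-.511)<.025)&(abs(W[...,1]-.03)<.025); print("blade top z",np.percentile(W[m][:,2],[5,50,95]),m.sum(),np.median(W[m],axis=0))
cv2.imwrite("pics/w5.png",s["color"][:,:,::-1])
k=pl(-.064,-.248,0); k[2]=.22; print(k)
# waypoint in front-right then in
w=pl(-.19,-.248,0); w[2]=.24
plan(w,A,9); plan(k,A,3,(w,A))
E
```

```text
time: 23.95
tool_pos: [0.5024, 0.0279, 0.2249]
ee_rot: [-3.14, 0.01, -3.068]
wrist_force: [-0.4, -0.1, 0.5]
width: 0.0377
[0.50244253 0.02787066 0.22494603]
blade top z [0.11402642 0.12032413 0.12156606] 522 [0.50955446 0.0286401  0.12032413]
[ 0.64336159 -0.26500764  0.22      ]
[[0.7, -33.7, -2.0, 9.97], [-5.2, -33.3, -2.0, 9.97], [-10.9, -31.9, -2.0, 9.97], [-16.2, -29.5, -2.0, 9.97], [-21.1, -26.3, -2.0, 9.97], [-25.3, -22.2, -2.0, 9.97], [-28.8, -17.5, -2.0, 9.97], [-31.4, -12.3, -2.0, 9.97], [-33.0, -6.7, -2.0, 9.97]]
[[-0.0, 42.0, 6.7, -0.0], [-0.0, 42.0, 6.7, -0.0], [-0.0, 42.0, 6.7, -0.0]]
```

```bash
python3 -m creep '[[[1,-34,-2,10],[-5,-33,-2,10],[-11,-32,-2,10],[-16,-30,-2,10],[-21,-26,-2,10],[-25,-22,-2,10],[-29,-17,-2,10],[-31,-12,-2,10]]]' 0.6;python3 -m creep '[[[-33,-7,0,10],[0,42,5,0],[0,42,5,0],[0,42,5,0],[0,0,0,0],[0,0,0,0]]]'; python3 - <<'E'
from h import *
k=pl(-.064,-.248,0); k[2]=.0985; plan(k,A,1)
s=snapshot("wrist"); t=snapshot("side")
np.savez("w6.npz",**s)
cv2.imwrite("pics/w6.png",np.hstack([cv2.resize(s["color"],(400,300)),cv2.resize(t["color"][80:380,180:580],(400,300))])[:,:,::-1])
W=cloud(s);P=(W-HINGE)@np.array([ex,ey,ez]).T
m=(P[...,1]<-.218)&(P[...,1]>-.265)&(P[...,2]>-.0)&(P[...,2]<.04)&(abs(P[...,0]+.064)<.03)
q=P[m]; print(m.sum(),np.percentile(q,[2,50,98],axis=0) if m.sum() else 0)
E
```

```text
time: 25.0
tool_pos: [0.5137, -0.2412, 0.2332]
ee_rot: [-3.139, -0.003, 1.813]
wrist_force: [0.4, -0.8, -0.8]
width: 0.0562
time: 25.75
tool_pos: [0.6405, -0.2648, 0.2187]
ee_rot: [-3.138, -0.002, 1.644]
wrist_force: [0.3, 0.6, 0.3]
width: 0.0564
[[-0.5, 2.8, 120.2, -0.3]]
774 [[-0.07186102 -0.24960593  0.01975994]
 [-0.06433468 -0.2359998   0.02611624]
 [-0.05669708 -0.22266468  0.02821489]]
```

View pics/w6.png

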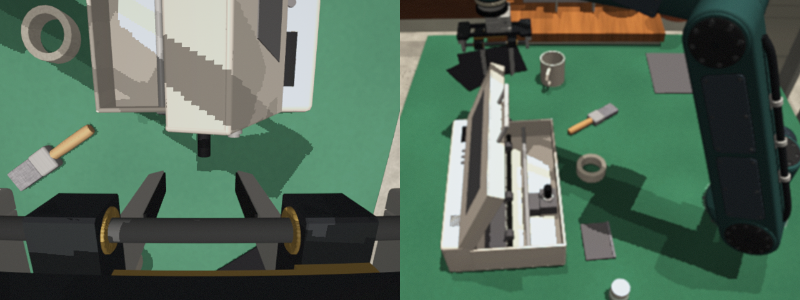

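```bash
python3 - <<'E'
from h import *
s=dict(np.load("w6.npz"));E=s["extrinsics"];C=-E[:3,:3].T@E[:3,3];o=get_obs()
d=C-o["tool_pos"]; print("cam rel tcp plotter",d@ex,d@ey,d[2]); print((C-HINGE)@ey)
W=cloud(s);P=(W-HINGE)@np.array([ex,ey,ez]).T
m=(P[...,2]>.05)&(P[...,1]>-.21)&(P[...,1]<-.14)&(P[...,0]<0); q=P[m]
for z in np.arange(.05,.26,.03):
    k=q[(abs(q[:,2]-z)<.015)]; print(round(z,2),len(k),k.min(0) if len(k) else 0,k.max(0) if len(k) else 0)
E
```

```text
cam rel tcp plotter -0.00028241255308090313 0.06617335001011783 0.17763085250704605
-0.1817528335126289
0.05 0 0 0
0.08 483 [-0.00742396 -0.19736111  0.07960796] [-2.10589931e-05 -1.40044697e-01  9.49589180e-02]
0.11 1458 [-0.04284286 -0.20975048  0.09501296] [-0.00653902 -0.14003732  0.12499865]
0.14 2313 [-0.03526936 -0.19709683  0.12502518] [-0.02034661 -0.14001433  0.15498635]
0.17 7346 [-0.08526587 -0.19794381  0.15500079] [-0.03400492 -0.1400044   0.18499956]
0.2 23095 [-0.08352071 -0.19797213  0.18500011] [-0.04857807 -0.14000489  0.19842255]
0.23 0 0 0
0.26 0 0 0
```

```bash
python3 - <<'E'
from h import *
t=snapshot("side"); s=dict(np.load("w6.npz"));E=s["extrinsics"];C=-E[:3,:3].T@E[:3,3]; o=get_obs()
W=cloud(t); d=np.linalg.norm(W-C,axis=-1); print("pts near cam 15/25/40mm",[(d<r).sum() for r in(.015,.025,.04)])
g=W-o["tool_pos"]; P=np.stack([g@ex,g@ey,g[...,2]],-1)
m=(abs(P[...,0])<.12)&(abs(P[...,1])<.13)&(P[...,2]>-.005)&(P[...,2]<.35); q=P[m]
for z in np.arange(0,.34,.02):
    k=q[(q[:,2]>=z)&(q[:,2]<z+.02)]
    if len(k)>3: print(round(z,2),len(k),"x",k[:,0].min().round(3),k[:,0].max().round(3),"y",np.percentile(k[:,1],[2,50,98]).round(3))
v,u=np.where(d<.1) ; print(u.min(),u.max(),v.min(),v.max())
cv2.imwrite("pics/g.png",cv2.resize(t["color"][40:180,200:360],None,fx=4,fy=4,interpolation=2)[:,:,::-1])
E
```

```text
pts near cam 15/25/40mm [np.int64(0), np.int64(0), np.int64(130)]
0.0 84 x -0.039 0.047 y [0.001 0.059 0.126]
0.02 119 x -0.04 0.037 y [0.005 0.011 0.127]
0.04 149 x -0.041 0.038 y [-0.001  0.055  0.128]
0.06 366 x -0.041 0.038 y [0.004 0.081 0.128]
0.08 28 x -0.08 0.076 y [-0.01   0.01   0.034]
0.1 417 x -0.081 0.079 y [-0.028  0.028  0.035]
0.12 927 x -0.089 0.087 y [-0.03   0.018  0.034]
0.14 223 x -0.088 0.08 y [-0.01   0.021  0.026]
0.16 138 x -0.043 0.015 y [-0.012  0.023  0.036]
0.18 346 x -0.043 0.034 y [-0.016  0.028  0.038]
0.2 213 x -0.039 0.035 y [0.005 0.029 0.037]
0.22 280 x -0.038 0.035 y [0.006 0.029 0.037]
0.24 267 x -0.037 0.037 y [0.01  0.03  0.036]
0.26 261 x -0.108 0.044 y [0.011 0.03  0.101]
0.28 359 x -0.108 0.031 y [0.019 0.104 0.129]
0.3 671 x -0.119 0.052 y [0.024 0.087 0.128]
0.32 1040 x -0.119 0.061 y [-0.011  0.068  0.127]
237 309 61 128
```

View pics/g.png

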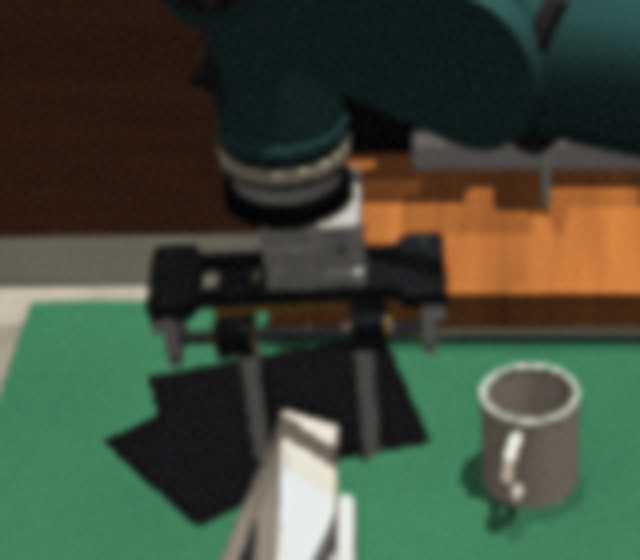

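```bash
python3 -m creep '[[[-2,2,40,0],[0,0,30,0],[0,0,20,0],[0,0,0,0]]]'; python3 -m creep '[[[0,0,15,0],[0,0,11,0],[0,0,0,0],[0,0,0,0]]]';python3 st.py
```

```text
time: 26.4
tool_pos: [0.6422, -0.2665, 0.1293]
ee_rot: [-3.139, -0.002, 1.644]
wrist_force: [0.6, -0.6, -0.8]
width: 0.0563
time: 26.9
tool_pos: [0.6437, -0.2668, 0.105]
ee_rot: [3.141, 0.0, 1.644]
wrist_force: [-0.1, 0.4, -0.0]
width: 0.0567
-0.0638401269471053 -0.24986019176529542 0.02402481119043111 0.06821109412227884 0.2995342146618475 F pl -0.02343831438568931 0.39048185878675923 -0.030892214698259868 0.05671328414519162
```

```bash
python3 -m creep '[[[0,0,0,0],[0,0,0,0],[0,0,0,0],[0,0,0,0]]]' 0;python3 st.py; python3 - <<'E'
import numpy as np
t=np.arange(2.17,.15,-.08);x=-81.5*np.cos(t);z=81.5*np.sin(t)
print([(round(float(t[i]),2),round(float(x[i+1]-x[i]),1),round(float(z[i]-z[i+1]),1)) for i in range(len(t)-1)])
E
```

```text
time: 27.4
tool_pos: [0.6435, -0.2668, 0.1049]
ee_rot: [3.141, -0.0, 1.644]
wrist_force: [-0.8, 0.5, 0.0]
width: 0.0201
-0.06401448319115581 -0.2497655603681116 0.023850601938498667 0.06831328766103624 0.2962485170884137 F pl -0.775210383049864 0.5243944227387836 0.007088342951352666 0.020128517598706198
[(2.17, -5.5, -3.5), (2.09, -5.8, -3.0), (2.01, -6.0, -2.5), (1.93, -6.2, -2.0), (1.85, -6.3, -1.5), (1.77, -6.4, -1.0), (1.69, -6.5, -0.5), (1.61, -6.5, 0.0), (1.53, -6.5, 0.5), (1.45, -6.4, 1.0), (1.37, -6.3, 1.6), (1.29, -6.2, 2.1), (1.21, -6.0, 2.5), (1.13, -5.8, 3.0), (1.05, -5.5, 3.5), (0.97, -5.2, 3.9), (0.89, -4.9, 4.3), (0.81, -4.5, 4.7), (0.73, -4.1, 5.0), (0.65, -3.7, 5.3), (0.57, -3.3, 5.6), (0.49, -2.8, 5.9), (0.41, -2.4, 6.1), (0.33, -1.9, 6.2), (0.25, -1.4, 6.4)]
```

Close fully, then draw the knob forward in small steps.

```bash
python3 -m creep '[[[0,0,0,0],[0,0,0,0]]]';python3 st.py; python3 -m creep '[[[0,-2.7,-1.8,0],[0,-2.8,-1.7,0],[0,0,0,0]]]';python3 st.py;python3 -m creep '[[[0,-2.9,-1.5,0],[0,-2.9,-1.5,0],[0,0,0,0]]]';python3 st.py
```

```text
time: 27.65
tool_pos: [0.6442, -0.2668, 0.1051]
ee_rot: [3.14, 0.0, 1.644]
wrist_force: [3.2, 0.4, 0.4]
width: 0.0151
-0.06325454090810274 -0.24984404745534042 0.024109010805381317 0.06769328879223432 0.3037452046989491 F pl 3.246270802263541 0.13152828464817165 0.399391968317594 0.015109556584308808
time: 28.02
tool_pos: [0.6388, -0.2672, 0.1091]
ee_rot: [3.139, 0.0, 1.644]
wrist_force: [3.7, 0.3, 0.3]
width: 0.0152
-0.06869455478703851 -0.24978647016033578 0.028101565485531277 0.0742202118033022 0.3279093357582342 F pl 3.66837799555531 0.040817718871733966 0.2994213531065827 0.015176919100002252
time: 28.4
tool_pos: [0.6334, -0.2676, 0.1127]
ee_rot: [3.138, 0.001, 1.644]
wrist_force: [4.4, 0.9, 2.6]
width: 0.0149
-0.07414200261045174 -0.24981161344008654 0.03173851665358021 0.08064967445971385 0.34407435345000253 F pl 4.496675802218094 0.5388929787814983 2.620743040199077 0.014939725689585244
```

```bash
python3 -m creep '[[[0,-3,-1.3,0],[0,-3,-1.2,0],[0,-3.1,-1,0],[0,-3.1,-1,0],[0,0,0,0]]]';python3 st.py;python3 -m creep '[[[0,-3.1,-0.8,0],[0,-3.2,-0.7,0],[0,-3.2,-0.6,0],[0,-3.2,-0.5,0],[0,0,0,0]]]';python3 st.py
```

```text
time: 29.02
tool_pos: [0.6219, -0.2685, 0.1187]
ee_rot: [3.136, 0.002, 1.645]
wrist_force: [4.7, 0.3, 5.9]
width: 0.0147
-0.08567727413198487 -0.24984119652221282 0.03772871054148913 0.09361650977157157 0.3544071341761548 F pl 4.668574554720784 -0.11656134164980754 5.8687876997296495 0.014732826043079794
time: 29.65
tool_pos: [0.6088, -0.2696, 0.1218]
ee_rot: [3.136, 0.002, 1.645]
wrist_force: [3.8, 1.3, 7.5]
width: 0.0148
-0.09885385049005398 -0.24986622732185707 0.04079614763156578 0.1069411493218885 0.33099925421462695 F pl 3.8653511083041168 0.9547950458816862 7.507834824562757 0.014781257181761777
```

```bash
python3 -m creep '[[[0,-3.2,-1,0],[0,-3.2,-0.8,0],[0,-3.2,-0.2,0],[0,-3.2,0,0],[0,0,0,0]]]';python3 st.py;python3 -m creep '[[[0,-3.2,0,0],[0,-3.2,0.2,0],[0,-3.2,0.3,0],[0,-3.2,0.4,0],[0,0,0,0]]]';python3 st.py
```

```text
time: 30.28
tool_pos: [0.5934, -0.2709, 0.1211]
ee_rot: [-3.14, 0.001, 1.644]
wrist_force: [-0.3, 0.6, 6.1]
width: 0.0145
-0.1142639960446702 -0.2499103300286188 0.040116551946410534 0.12110160416842324 0.2772424628611083 F pl -0.22073653817827663 0.5853854354855947 6.147682003827077 0.014511862825592838
time: 30.9
tool_pos: [0.5807, -0.2717, 0.1187]
ee_rot: [-3.139, -0.0, 1.644]
wrist_force: [-0.8, -1.8, 2.4]
width: 0.015
-0.1270366325975173 -0.24974559634838886 0.03767505938200466 0.13250553241715674 0.22790563334200664 F pl -0.9321694224683549 -1.7094320651997017 2.443115121657708 0.014970621754607758
```

```bash
python3 -m creep '[[[0,-3.1,0.8,0],[0,-3.1,1,0],[0,-3.1,1.1,0],[0,-3,1.2,0],[0,0,0,0]]]';python3 st.py;python3 -m creep '[[[0,-3,1.3,0],[0,-2.9,1.4,0],[0,-2.9,1.5,0],[0,-2.8,1.6,0],[0,0,0,0]]]';python3 st.py
```

```text
time: 31.52
tool_pos: [0.5687, -0.2723, 0.1144]
ee_rot: [-3.14, -0.0, 1.644]
wrist_force: [-0.3, -3.7, -2.3]
width: 0.0146
-0.13903858768367675 -0.24940544233666612 0.03343008253409929 0.1430010464413046 0.1755585584375147 F pl -0.5506822255508482 -3.676657330740461 -2.303096623123577 0.01460035361800703
time: 32.15
tool_pos: [0.5569, -0.273, 0.1086]
ee_rot: [-3.139, -0.001, 1.644]
wrist_force: [-1.4, -4.1, -3.8]
width: 0.0149
-0.1508270106906273 -0.2491393080876894 0.027620637232204093 0.15333521042142806 0.12072103659811093 F pl -1.7043213381797593 -3.9543707985517678 -3.766182218128576 0.014938904925969351
```

```bash
python3 -m creep '[[[-1,-2.7,1.8,0],[0,-2.6,1.9,0],[0,-2.6,2,0],[0,-2.5,2.1,0],[0,0,0,0]]]';python3 st.py;python3 -m creep '[[[0,-2.4,2.2,0],[0,-2.3,2.3,0],[0,-2.2,2.3,0],[0,-2.1,2.4,0],[0,0,0,0]]]';python3 st.py
```

```text
time: 32.78
tool_pos: [0.5468, -0.2742, 0.1007]
ee_rot: [-3.139, -0.002, 1.644]
wrist_force: [-1.1, 1.3, -6.0]
width: 0.0149
-0.16101439511513485 -0.24954511862660966 0.019682204488693664 0.16221289901801125 0.061235345057878386 F pl -0.9648281199809796 1.3558074182215458 -6.040898664743355 0.01488381925208
time: 33.4
tool_pos: [0.5377, -0.2752, 0.0917]
ee_rot: [-3.139, -0.001, 1.644]
wrist_force: [-1.1, 1.9, -6.2]
width: 0.0144
-0.17014054418480326 -0.24982756282163165 0.010653101713968938 0.17047373214553954 0.002131907084334715 F pl -0.9962135230750545 1.968243603865826 -6.170129036562114 0.014379335776589904
```

```bash
python3 -m creep '[[[0,-2.1,2.5,0],[0,-2,2.6,0],[0,-1.9,2.7,0],[0,-1.8,2.7,0],[0,0,0,0]]]';python3 st.py;python3 -m creep '[[[0,-1.7,2.8,0],[0,-1.5,2.8,0],[0,-1.4,2.9,0],[0,0,0,0]]]';python3 st.py;python3 kn.py
```

```text
time: 34.02
tool_pos: [0.5302, -0.276, 0.0814]
ee_rot: [-3.14, -0.001, 1.644]
wrist_force: [-2.6, 1.8, -5.9]
width: 0.0148
-0.17763591240812276 -0.25011118855894043 0.00041324651958392355 0.17763639308923218 -0.058073636099316664 F pl -2.4301461688822656 1.97819645583287 -5.892307458553741 0.014791380883837676
time: 34.52
tool_pos: [0.5253, -0.2764, 0.0725]
ee_rot: [-3.139, -0.001, 1.644]
wrist_force: [-4.8, 0.5, -6.9]
width: 0.015
-0.18259498857454745 -0.25011103133668466 -0.00849412403433629 0.1827924505980753 -0.10688542064337367 F pl -4.702233342387636 0.9086100434061786 -6.927054507313029 0.014950508188571791
knob top px 183 x range [-0.23422383 -0.19292681 -0.12110247] z [-0.00476781  0.08734445  0.09497996] y [-0.23277757 -0.22113636]
```

```bash
python3 -m creep '[[[0,-2,3,0],[0,-1.7,3,0],[0,0,0,0]]]';python3 st.py;python3 -m creep '[[[0,-1.2,3,0],[0,0,0,0]]]';python3 st.py; python3 -m creep '[[[0,-1,3,0],[0,0,0,0]]]';python3 st.py
```

```text
time: 34.95
tool_pos: [0.5227, -0.2766, 0.0671]
ee_rot: [3.141, -0.0, 1.644]
wrist_force: [-1.7, 1.5, -6.2]
width: 0.0148
-0.1851741086057309 -0.25007956199686576 -0.013857148906507424 0.18569187131844017 -0.13509385944404695 F pl -1.5590497315482172 1.5978055397665836 -6.1648538138015745 0.014804862782899829
time: 35.2
tool_pos: [0.5216, -0.2767, 0.0643]
ee_rot: [3.141, -0.0, 1.644]
wrist_force: [-2.0, 1.0, -5.4]
width: 0.0148
-0.1863345612193985 -0.25007692238387225 -0.016657726362938066 0.1870776538029283 -0.14955985717049525 F pl -1.946493429260006 1.1717313589728324 -5.362832658877989 0.014845140890621023
time: 35.45
tool_pos: [0.5203, -0.2767, 0.0609]
ee_rot: [-3.141, -0.0, 1.644]
wrist_force: [-1.0, 0.9, -7.9]
width: 0.015
-0.18764322457239957 -0.2499981254495916 -0.020132742949440896 0.18872018192709608 -0.16728378487251688 F pl -0.9034711318397152 1.010393407154004 -7.874596309485153 0.014975257190512112
```

```bash
python3 -m creep '[[[0,-0.7,2,0],[0,0,0,0]]]';python3 st.py;python3 -m creep '[[[0,-0.5,2,0],[0,0,0,0]]]';python3 st.py; python3 - <<'E'
from h import *
s=snapshot("top"); W=cloud(s); P=(W-HINGE)@np.array([ex,ey,ez]).T
for a in(-.19,-.15,-.1,-.05): 
    m=(abs(P[...,0]-a)<.008)&(abs(P[...,1])<.17)&(P[...,2]>.02); print(a,m.sum(),np.median(P[m][:,2]) if m.sum() else 0)
E
```

```text
time: 35.7
tool_pos: [0.5196, -0.2767, 0.059]
ee_rot: [-3.141, -0.0, 1.644]
wrist_force: [-0.9, 1.2, -7.7]
width: 0.0149
-0.18826474671133442 -0.24998597492071517 -0.02195449658422971 0.18954053596671572 -0.1764906701964925 F pl -0.7939219229894992 1.2969275691398023 -7.6693970786468375 0.014941416823083009
time: 35.95
tool_pos: [0.5192, -0.2769, 0.0575]
ee_rot: [3.142, -0.0, 1.644]
wrist_force: [-1.6, 2.0, -6.3]
width: 0.0148
-0.1886944620858468 -0.25007674461273305 -0.023512757904406698 0.19015375306876886 -0.1843685807376883 F pl -1.404940439765093 2.1242728955102987 -6.28024481888839 0.014824460524632632
-0.19 1350 0.050873477439997566
-0.15 1118 0.04871961251254481
-0.1 1071 0.04480873702498514
-0.05 1028 0.04031983503768986
```

```bash
cat > hd.py <<'E'
from h import *
s=snapshot("top"); W=cloud(s); P=(W-HINGE)@np.array([ex,ey,ez]).T
m=(P[...,0]<-.02)&(P[...,0]>-.195)&(abs(P[...,1])<.17)&(P[...,2]>.025)&(P[...,2]<.1); q=P[m]
print("hood angle,z0",np.polyfit(-q[:,0],q[:,2],1))
E
python3 -m creep '[[[0,-0.5,2,0],[0,0,0,0]]]';python3 st.py;python3 -m creep '[[[0,-0.4,2,0],[0,0,0,0]]]';python3 st.py;python3 hd.py
```

```text
time: 36.25
tool_pos: [0.5186, -0.2769, 0.0553]
ee_rot: [-3.141, -0.0, 1.644]
wrist_force: [-2.4, 0.7, -7.5]
width: 0.015
-0.18933085318746276 -0.2500867789472554 -0.025694199229405232 0.1910663859571666 -0.19528652010623104 F pl -2.302499988789981 0.8873168325396085 -7.491275412700426 0.014998743970548182
time: 36.5
tool_pos: [0.518, -0.277, 0.0532]
ee_rot: [-3.141, -0.0, 1.644]
wrist_force: [-2.8, 1.1, -7.5]
width: 0.0148
-0.18988865480526496 -0.2501026488362719 -0.02779801548517391 0.19191256052866118 -0.20575863931011898 F pl -2.7158374833221446 1.3515949387398856 -7.544461364640618 0.014770002669924315
hood angle,z0 [0.03851498 0.03619434]
```

```bash
python3 -m creep '[[[0,-0.4,2,0],[0,0,0,0]]]';python3 st.py;python3 -m creep '[[[0,-0.3,1.5,0],[0,0,0,0]]]';python3 st.py;python3 hd.py
```

```text
time: 36.8
tool_pos: [0.5176, -0.277, 0.0512]
ee_rot: [-3.141, -0.0, 1.644]
wrist_force: [-3.1, 1.0, -7.5]
width: 0.0149
-0.19036240032479015 -0.25011978857170475 -0.0298304416842409 0.19268549169175286 -0.21583933817049272 F pl -3.0087772927126517 1.227545428385704 -7.452383260146701 0.014881837264358655
time: 37.05
tool_pos: [0.5172, -0.2771, 0.0496]
ee_rot: [-3.141, -0.0, 1.644]
wrist_force: [-3.2, -0.2, -8.4]
width: 0.0146
-0.1906868356135573 -0.25011041345226054 -0.03139302772323832 0.1932536971598314 -0.2235677004581667 F pl -3.2044491676790154 0.05179871153118465 -8.392941890051084 0.014593684501893965
hood angle,z0 [0.00196268 0.03615708]
```

```bash
python3 -m creep '[[[0,-0.3,1.5,0],[0,0,0,0]]]';python3 st.py;python3 -m creep '[[[0,-0.2,1,0],[0,0,0,0]]]';python3 st.py;python3 hd.py
```

```text
time: 37.35
tool_pos: [0.5174, -0.2773, 0.0492]
ee_rot: [3.141, 0.0, 1.644]
wrist_force: [-5.1, 1.0, -3.5]
width: 0.0148
-0.1905678437720508 -0.25034007236931277 -0.03179899512173878 0.19320268934639892 -0.2257410921440262 F pl -5.029209833585679 1.4480144185581272 -3.4827051331139853 0.014834069988658447
time: 37.6
tool_pos: [0.5174, -0.2774, 0.0488]
ee_rot: [3.141, 0.001, 1.644]
wrist_force: [-4.9, 0.9, -3.2]
width: 0.0151
-0.19051071935645367 -0.25042379364301937 -0.03221717824754032 0.19321563281460233 -0.2279245719453995 F pl -4.808257244304859 1.2733999949468442 -3.232193885680958 0.015109922184268522
hood angle,z0 [-0.00035445  0.03618001]
```

```bash
python3 -m creep '[[[0,-1.5,1,0],[0,0,0,0]]]';python3 st.py;python3 -m creep '[[[0,0,0,0],[0,0,0,0],[0,0,0,0],[0,0,-15,0],[0,0,-35,0],[0,0,-60,0],[0,-10,-50,0],[0,0,0,0]]]' 0.6; python3 hd.py
```

```text
time: 37.9
tool_pos: [0.5174, -0.2773, 0.0485]
ee_rot: [3.137, 0.001, 1.644]
wrist_force: [-1.7, 2.9, 1.4]
width: 0.0148
-0.19051125845168848 -0.2503970480501911 -0.03251145267025028 0.19326544996862727 -0.22942543493153053 F pl -1.5115909241568242 3.0599023294681857 1.435505980819252 0.014818302641482862
time: 38.9
tool_pos: [0.5079, -0.2797, 0.2144]
ee_rot: [3.131, 0.009, 1.644]
wrist_force: [0.2, -1.1, 0.2]
width: 0.0562
hood angle,z0 [-0.00020241  0.03616906]
```

```bash
python3 -m creep '[[[0,-40,-20,0],[0,-40,0,0],[0,0,0,0],[0,0,0,0]]]'; python3 hd.py; python3 - <<'E'
from h import *
a=np.load("top0.npz")["color"].astype(int); s=snapshot("top"); b=s["color"].astype(int); W=cloud(s)
for n,(x0,x1,y0,y1) in dict(stand=(100,138,212,300),jar=(160,186,306,330),card=(212,260,283,320),tape=(308,347,280,318),brush=(383,440,272,342),mug=(462,525,232,274),hood=(190,380,135,285),knob=(376,400,238,255)).items():
    d=abs(a-b)[y0:y1,x0:x1].max(-1); print(n,(d>50).sum(),d.size)
m=W[222:300,103:125]; z=m[...,2]; q=m[z>.045]; print("tools remaining x:",np.histogram(q[:,0],6,(.41,.59)))
E
```

```text
time: 39.45
tool_pos: [0.4259, -0.2835, 0.2253]
ee_rot: [-3.141, -0.002, 1.644]
wrist_force: [0.6, -0.4, -0.7]
width: 0.0564
hood angle,z0 [-0.00109412  0.03627793]
stand 83 3344
jar 0 624
card 0 1776
tape 523 1482
brush 1582 3990
mug 690 2646
hood 274 28500
knob 9 408
tools remaining x: (array([ 0,  0, 23, 55, 50, 67]), array([0.41, 0.44, 0.47, 0.5 , 0.53, 0.56, 0.59]))
```

```bash
python3 -c "
from bench import ticket; print(ticket.close_job())"
```

```text
the job is handed in; nothing more can be done
None
```

The blade holder is fitted and the plotter is shut again. I handed the job in at about 39.5 s of the 72 s allowed.

- **Opening:** I raised the hood by its pull bar to the stop, where I felt it at about 1.17 rad and held the pull to roughly 11 N. Letting it back about 0.038 rad moved the stay's knob over to about 2.17 rad, and the hood stood on its own after release.
- **Blade holder:** It went into the socket with no side load until the collar touched down at about 5 N. Its top then measured 0.120 m, which is fully seated. I did not look at it again after the hood closed.
- **Closing:** I drew the knob forward past straight and led it along its arc to the shut position, with forces under about 9 N. The last hood reading was -0.001 rad, which is shut, and the knob is where it started.
- **Other things:** The jar and the card show no change. The other two tools are still in the stand. My final picture comparison showed differences at the tape, brush and mug. I put these down to the arm and its shadow, since I never went near those items, but I did not confirm that separately.

The gripper is empty and clear, with no contact force at the wrist.

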